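# Make up two microscopy kits

## Task

Make up the two microscopy kits: the blue tray gets the orange slide mailer, the amber oil bottle and the red-banded objective; the green tray, whose grey mailer is already in, gets the violet stain jar and the yellow-banded objective. In either tray the mailer lies flat in the long compartment, along it, the bottle or jar stands in the square compartment with the white disc and the objective stands nose up in the plain square one. Set things down without dropping them, let go of everything, and leave the blue-banded objective undisturbed.

Things in the scene. Friction and masses are not known exactly. Their poses are not given: they have to be found in the camera images.
- tray_blue: blue kit tray, fixed, 142 x 142 mm; floor 4 mm thick, rims and dividers 10 mm high. Origin: middle of its underside; at yaw 0 x points away from the robot (yaw up to 0.35 rad). Compartments in its frame, centre (x, y), inside x by y, mm: long (38.5, 0), 59 x 136; square with white disc (-31, 35), plain square (-31, -35), both 74 x 67. Empty at the start.
- tray_green: green kit tray, fixed, 142 x 142 mm; floor 4 mm thick, rims and dividers 10 mm high. Origin: middle of its underside; at yaw 0 x points away from the robot (yaw up to 0.35 rad). Compartments in its frame, centre (x, y), inside x by y, mm: long (38.5, 0), 59 x 136; square with white disc (-31, 35), plain square (-31, -35), both 74 x 67. A grey mailer 30 x 86 x 26 mm is fixed in the long one.
- mailer_mid (a point): orange slide mailer, a flat-lying box 30 (its x) by 86 (its y, long axis) by 26 mm high, paper label and white stripe on top, 45 g nominal. Point: its centre, 13 mm above its underside; z up.
- oil_mid (a point): immersion-oil bottle: amber body 30 mm diameter and 44 mm high with paper label, amber cap 21 mm diameter, 62 mm high in all, standing; 60 g nominal. Point: its axis, half-way up (31 mm above its underside); z up.
- stain_mid (a point): stain jar: violet body 34 mm diameter and 36 mm high, violet cap 31 mm diameter with a white ring, 49 mm high in all, standing; 70 g nominal. Point: its axis, half-way up (24.5 mm above its underside); z up.
- obj_red_mid (a point): microscope objective with a red band and red cone, standing nose up: dark upright barrel 28 mm diameter and 32 mm high, cone narrowing to 15 mm above it, 45 mm high in all; 90 g nominal.  Point: its axis, half-way up (22.5 mm above its underside); z up.
- obj_yellow_mid (a point): microscope objective with a yellow band and yellow cone, standing nose up: dark upright barrel 28 mm diameter and 32 mm high, cone narrowing to 15 mm above it, 45 mm high in all; 90 g nominal.  Point: its axis, half-way up (22.5 mm above its underside); z up.
- obj_blue_mid (a point): microscope objective with a blue band and blue cone, standing nose up: dark upright barrel 28 mm diameter and 32 mm high, cone narrowing to 15 mm above it, 45 mm high in all; 90 g nominal. Not wanted in either kit: stays where it is. Point: its axis, half-way up (22.5 mm above its underside); z up.

How it is judged:
By the outcome, as a careful person would: the job done as asked, in the order asked, and still so for the second after the job is handed in, with the robot touching nothing.
It also fails if it takes over 120 s, if anything falls off the work surface, if the arm or the gripper's body presses on something with over 40 N, if the wrist force passes 120 N, or if a joint passes its speed limit or range.

## Robot

A 7-joint arm with a two-finger parallel gripper is mounted at the origin on the work surface. World frame = base frame: x ahead of the robot, y to its left, z up, the work surface at z = 0. Lengths are in m, angles in rad, forces in N, time in s.
With the tool pointing down it reaches from about 0.4 to 0.85 m from the base axis. Payload 10.4 kg.
Tool frame: the origin (TCP) lies midway between the tips of the shut fingers; the grasp point (between the pads) lies ctrl.grasp_offset behind it (ctrl.grasp_offset is the distance from the TCP to the grasp point, in m); y points along the fingers, x is the direction in which the jaws open and shut, and the axes are right-handed (so a half turn about y gives the same grasp; the last joint's range is limited). The gripper opens to 87 mm and grips with 3 to 60 N. Pads are 19 mm wide; open, the fingers measure 117 mm over their backs; the gripper's body (75 mm by 190 mm) begins 51 mm behind the grasp point.
Start: joints at [1.109, 0.332, -0.065, 1.46, 0.022, 1.35, -0.088], TCP at [0.266, -0.566, 0.223] pointing down, gripper open.
Joint ranges: [-2.6, 2.6], [-0.5, 2.12], [-1.47, 1.34], [0.16, 2.42], [-1.27, 4.41], [0.06, 2.06], [-2.6, 2.6]. Speed limits (rad/s): [2.22, 2.22, 2.79, 2.79, 3.14, 3.14, 3.14].

## Interface

Orientations are given as [roll, pitch, yaw] about the fixed x, y, z axes, in that order (R = Rz(yaw) Ry(pitch) Rx(roll)).
In Python, from cell import ctrl gives the robot as it stands. The module is installed in compiled form; this text tells all that it offers.
- The arm moves only by the shell command python3 -m creep 'ROWS' [FORCE]. ROWS is JSON, a list of rows, each a list of 7 numbers: the shift along the tool's x, y, z in m, then the turn, a rotation vector about the tool's x, y, z in degrees, then the closure, from -1 (fully open) to 1 (shut). A call has 1 to 5 rows; each row is the pose to reach, as a shift and turn from the pose commanded when the call began, along the tool's axes at that moment; what a row does not reach only later rows make up. A row lasts 1/12 s, in which the tool goes at most 41.7 mm and 7.16 degrees, less where a joint would pass 70% of its speed; a pose out of reach is approached as far as the arm can. A call with a gripper value outside its range is refused whole. The fingers move at their own pace and stop on an object; FORCE is the grip in N (left out, the last holds). Time passes only in rows, so rows that repeat a pose let the fingers close. It gives the time, the measured TCP pose, the force and the opening at its end, in the units of the state.
- ctrl.state(): the state, without advancing time (a new reading comes with each control period).
- ctrl.read_camera(name): name is "scene" or "side" or "wrist"; returns a dict with "frame" (384x512x3 uint8, blue, green, red), "fovy" (degrees; the focal length in pixels is half the picture's height over the tangent of half this angle, whatever the lens; pixels are square), "cx", "cy" (the principal point, pixels), "distortion" ([k1, k2, p1, p2, k3] as OpenCV has them; the pictures are not rectified), "world_to_cam" (4x4, takes a point from world to camera coordinates). Camera axes: x right, y down, z forward; pixel columns grow to the right and rows downward; lengths in m; the calibration is good to about 2 mm. A picture is of the moment at which its call begins. There is no depth.
- ctrl.close_job(): hands the job in, once; it reports no verdict.
Trained networks look in a picture, given as the dict that the camera call returned (one of the last four; its "shot" number tells which), for a name from the list of things; names that differ only in an ending like _2 or _b are one class to them, and where a whole thing is asked for, a point or a joint stands for the part that bears it (a point fixed in the world has none). Each returns a list of dicts, best first, with "conf" (0 to 1); they miss things now and then, are a little off and sometimes report something else, mostly with a low value. They report only what shows in the picture. A call takes as long as a camera call.
- ctrl.recognise(picture, name): "at" ([x, y, z] in m, in the coordinates of the camera as it stood for that picture, good to about 4 mm: the middle of the surface that is visible of it).
- ctrl.trace(picture, name): "mask" (384x512 bool, what is visible of it).
The state is a dict: "time_s": time; "joints": joint angles; "joint_velocities": joint speeds; "tau": joint torques, N m; "tool_pos": TCP position; "tool_rot": TCP orientation; "wrist_force": force on the tool from outside, world axes, zero at the start; "wrist_torque": the same for the moment, N m; "grip_width": opening from 0.0 (shut) to 1.0 (fully open).
Only numpy, scipy, OpenCV 4.12 (cv2) and the standard library are available. Lean on these libraries where they do the work, as an engineer would, in place of code of your own. Each camera call takes 0.05 s, during which the arm holds its last target.

## Working session

There is one attempt and no reset: what is moved stays moved. The work goes in short steps, Python scripts to look and compute and a shell command to move; the robot and the scene stay as the last step left them, time stands still between calls to the robot, and variables do not carry over. Pictures are saved under pics/ and viewed, and the job is handed in when it is done.

```bash
mkdir -p pics; ls; python3 - <<'E'
from cell import ctrl
import cv2
s=ctrl.state(); print({k:s[k] for k in('time_s','tool_pos','tool_rot','grip_width','wrist_force')}, ctrl.grasp_offset)
for n in('scene','side','wrist'):
    p=ctrl.read_camera(n); cv2.imwrite(f'pics/{n}0.png',p['frame']); print(n,p['fovy'],p['cx'],p['cy'],p['distortion'],p['world_to_cam'])
E
```

```text
pics
{'time_s': 0.0, 'tool_pos': array([ 0.26536229, -0.56544398,  0.22175623]), 'tool_rot': array([-1.57085328e+00,  1.41808302e-03, -1.13198933e+00]), 'grip_width': 1.000625137664737, 'wrist_force': array([-0.64832899,  1.08710556,  0.13251551])} 0.0187
scene 54.00959205632207 253.61305676420088 188.3699242598 [-0.08798938  0.          0.          0.          0.        ] [[ 0.50905673  0.86051662  0.01929761 -0.27335752]
 [ 0.48797349 -0.27005704 -0.83003076 -0.23227811]
 [-0.70904381  0.43194947 -0.55738366  1.27118804]
 [ 0.          0.          0.          1.        ]]
side 45.533896175454686 252.96401543305976 185.36036797433326 [-0.07113177  0.          0.          0.          0.        ] [[-0.99731196 -0.07109032 -0.0177489   0.56383599]
 [-0.02748825  0.58753984 -0.80872822  0.06228229]
 [ 0.06792094 -0.80606644 -0.58791466  0.99668851]
 [ 0.          0.          0.          1.        ]]
wrist 64.88942350542624 256.2185159020888 186.32466688597876 [-0.03350183  0.          0.          0.          0.        ] [[ 0.42516374 -0.90511552 -0.00129676 -0.62314033]
 [-0.86990111 -0.40901724  0.27563919 -0.0339439 ]
 [-0.25001571 -0.11606373 -0.9612603   0.39078708]
 [ 0.          0.          0.          1.        ]]
```

View pics/scene0.png

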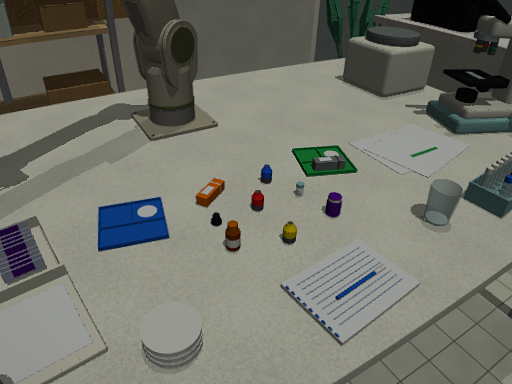

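View pics/side0.png

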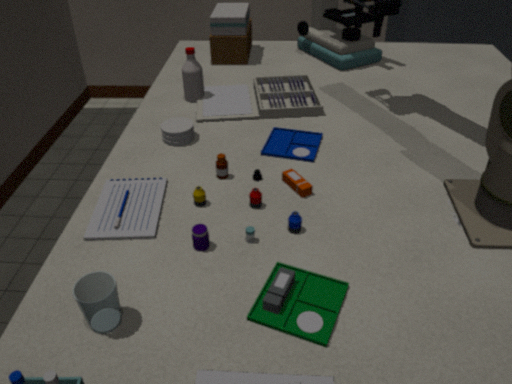

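View pics/wrist0.png

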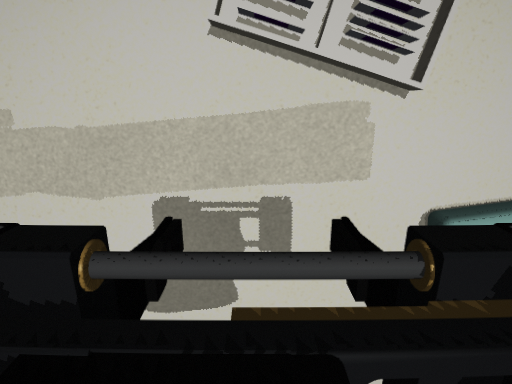

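```bash
cat > h.py <<'E'
from cell import ctrl
import cv2, numpy as np
from scipy.optimize import least_squares
def K(p):
    f=p['frame'].shape[0]/2/np.tan(np.radians(p['fovy'])/2)
    return np.array([[f,0,p['cx']],[0,f,p['cy']],[0,0,1.]])
def proj(p,P):
    W=p['world_to_cam']; rv=cv2.Rodrigues(W[:3,:3])[0]
    return cv2.projectPoints(np.asarray(P,float).reshape(-1,1,3),rv,W[:3,3],K(p),np.array(p['distortion']))[0][:,0]
def cyl(*rz):
    a=np.linspace(0,2*np.pi,32,endpoint=False)
    return np.vstack([np.c_[r*np.cos(a),r*np.sin(a),0*a+z] for r,z in rz])
def box(x,y,z): return np.array([[i*x/2,j*y/2,k*z] for i in(-1,1) for j in(-1,1) for k in(0,1)])
OBJ=cyl((.014,0),(.014,.032),(.0075,.045))
M={'mailer_mid':box(.03,.086,.026),'oil_mid':cyl((.015,0),(.015,.044),(.0105,.046),(.0105,.062)),
'stain_mid':cyl((.017,0),(.017,.036),(.0155,.049)),'obj_red_mid':OBJ,'obj_yellow_mid':OBJ,'obj_blue_mid':OBJ,
'tray_blue':box(.142,.142,.010),'tray_green':box(.142,.142,.010)}
H={'mailer_mid':.026,'oil_mid':.062,'stain_mid':.049,'obj_red_mid':.045,'obj_yellow_mid':.045,'obj_blue_mid':.045,'tray_blue':.01,'tray_green':.01}
def xf(n,q):
    c,s=np.cos(q[2]),np.sin(q[2]); P=M[n]; return np.c_[c*P[:,0]-s*P[:,1]+q[0],s*P[:,0]+c*P[:,1]+q[1],P[:,2]+(q[3] if len(q)>3 else 0)]
def mom(poly):
    m=cv2.moments(poly.astype(np.float32)); x,y=m['m10']/m['m00'],m['m01']/m['m00']
    return np.array([x,y]),np.array([m['mu20'],m['mu02'],m['mu11']])/m['m00']
def pred(p,n,q): return cv2.convexHull(proj(p,xf(n,q)).astype(np.float32))
def seen(p,n,minconf=.3):
    t=ctrl.trace(p,n)
    if not t: return None
    t=t[0]; m=t['mask'].astype(np.uint8)
    nc,l,st,_=cv2.connectedComponentsWithStats(m)
    if nc<2: return None
    k=1+np.argmax(st[1:,4]); 
    pts=np.argwhere(l==k)[:,::-1]
    h=cv2.convexHull(pts.astype(np.int32))
    m2=np.zeros_like(m);cv2.fillConvexPoly(m2,h,1)
    mm=cv2.moments(m2,True)
    return np.array([mm['m10'],mm['m01']])/mm['m00'],np.array([mm['mu20'],mm['mu02'],mm['mu11']])/mm['m00'],t['conf'],mm['m00'],m2
def fit(ps,n,yaws=(0,),z0=0):
    S=[(p,seen(p,n)) for p in ps]; S=[(p,s) for p,s in S if s]
    if not S: return None
    # init by ray on plane
    p,s=S[0]; W=p['world_to_cam']
    u=cv2.undistortPoints(s[0].reshape(1,1,2),K(p),np.array(p['distortion']))[0,0]
    d=W[:3,:3].T@np.array([u[0],u[1],1]); o=-W[:3,:3].T@W[:3,3]; X=o+d*((z0+H[n]/2-o[2])/d[2])
    sh=n in('mailer_mid','tray_blue','tray_green')
    best=None
    for y in yaws:
        def r(q):
            qq=[q[0],q[1],q[2] if sh else 0,z0]; e=[]
            for p,s in S:
                c,m=mom(pred(p,n,qq)); e+=list(c-s[0])
                if sh:
                    e+=list((m-s[1])/np.sqrt(s[1][0]+s[1][1])*.7)
            return np.array(e)
        f=least_squares(r,[X[0],X[1],y] if sh else X[:2],x_scale=.01)
        if best is None or f.cost<best.cost: best=f
    return best.x,best.fun,[(s[2],s[3],cv2.contourArea(pred(p,n,[*best.x[:2],best.x[2] if sh else 0,z0]))) for p,s in S],S
def shots(*n): return [ctrl.read_camera(k) for k in n]
E
cat > m.py <<'E'
from h import *
np.set_printoptions(precision=4,suppress=True)
ps=shots('scene','side')
im=[p['frame'].copy() for p in ps]
for n in M:
    yaws=np.linspace(-1.5,1.5,7) if n=='mailer_mid' else (-.2,.1,.3)
    r=fit(ps,n,yaws)
    if r is None: print(n,None);continue
    print(n,r[0],'res',r[1].round(2),[tuple(np.round(a,2)) for a in r[2]])
    q=[*r[0]]+([0] if len(r[0])<3 else [])
    for p,i in zip(ps,im): cv2.polylines(i,[pred(p,n,q).astype(int)],True,(255,255,0),1)
for k,i in enumerate(im): cv2.imwrite(f'pics/fit{k}.png',cv2.resize(i[100:290,70:400] if k==0 else i[100:350,150:400],None,fx=2.4,fy=2.4))
E
python3 m.py
```

```text
mailer_mid [ 0.4711 -0.0808  0.5   ] res [-0.48  0.38  1.28  0.22 -0.5 ] [(np.float64(0.86), np.float64(471.0), np.float64(550.7))]
oil_mid [ 0.6521 -0.1163] res [ 0.36 -0.68 -0.17 -1.28] [(np.float64(0.86), np.float64(426.0), np.float64(437.27)), (np.float64(0.49), np.float64(241.0), np.float64(298.72))]
stain_mid [0.6619 0.1345] res [-0.32 -0.8  -0.76 -0.56] [(np.float64(0.69), np.float64(371.0), np.float64(363.56)), (np.float64(0.94), np.float64(466.0), np.float64(442.88))]
obj_red_mid [ 0.5614 -0.0051] res [ 0.21 -0.48 -0.12 -0.43] [(np.float64(0.78), np.float64(223.0), np.float64(230.77)), (np.float64(0.59), np.float64(239.0), np.float64(235.64))]
obj_yellow_mid [ 0.6886 -0.005 ] res [-0.09 -1.22 -0.92 -0.66] [(np.float64(0.58), np.float64(272.0), np.float64(281.76)), (np.float64(0.58), np.float64(238.0), np.float64(233.61))]
obj_blue_mid [0.4726 0.0747] res [ 0.18 -0.33 -0.02 -0.26] [(np.float64(0.65), np.float64(172.0), np.float64(189.3)), (np.float64(0.72), np.float64(251.0), np.float64(268.38))]
tray_blue [ 0.4793 -0.2727 -0.1966] res [ 0.23 -0.41  0.03 -0.11  0.03 -0.04 -0.25 -0.17 -0.17 -0.01] [(np.float64(0.78), np.float64(3003.0), np.float64(2956.2)), (np.float64(0.68), np.float64(1658.0), np.float64(1589.94))]
tray_green [0.4649 0.2704 0.3009] res [ 0.12 -0.44  0.25 -0.21 -0.14 -0.18 -0.17 -0.15 -0.05  0.37] [(np.float64(0.88), np.float64(1515.0), np.float64(1461.68)), (np.float64(0.63), np.float64(5555.0), np.float64(5450.89))]
```

View pics/fit0.png

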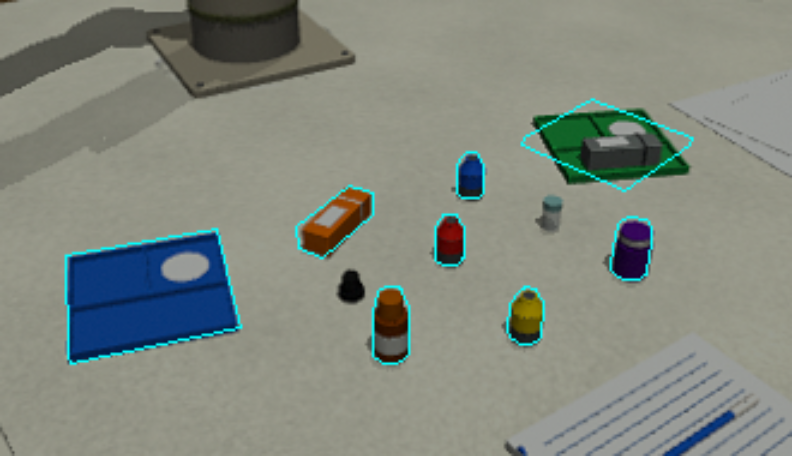

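View pics/fit1.png

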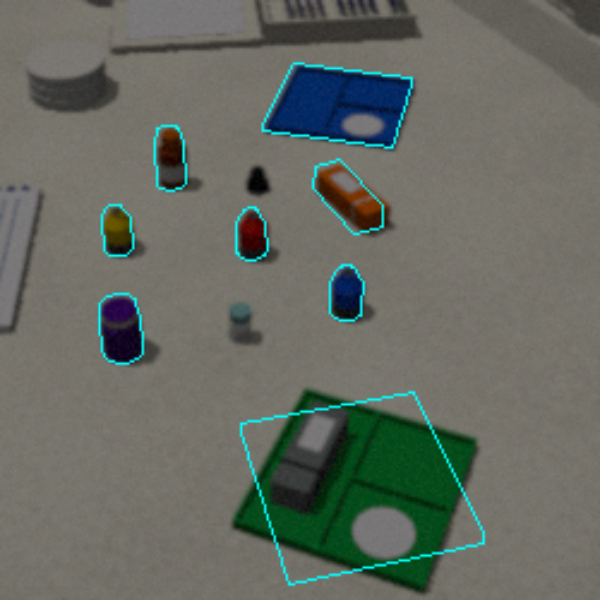

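```bash
cat > iou.py <<'E'
from h import *
from scipy.optimize import minimize
def rast(p,n,q,s=4):
    m=np.zeros((384*s//1,512*s),np.uint8); cv2.fillConvexPoly(m,np.round(pred(p,n,q)*s).astype(int),255)
    return cv2.resize(m,(512,384),interpolation=cv2.INTER_AREA)/255.
def refine(S,n,q0,yaws):
    best=None
    def c(q): 
        t=0
        for p,s in S:
            r=rast(p,n,q); t+=np.abs(r-s[4]).sum()/s[4].sum()
        return t
    for y in yaws:
        f=minimize(c,[q0[0],q0[1],y],method='Nelder-Mead',options=dict(initial_simplex=[[q0[0],q0[1],y],[q0[0]+.006,q0[1],y],[q0[0],q0[1]+.006,y],[q0[0],q0[1],y+.1]],xatol=1e-4,fatol=1e-4))
        if best is None or f.fun<best.fun: best=f
    return best
if __name__=='__main__':
    ps=shots('scene','side')
    for n,y,q in(('tray_blue',(-.3,-.1,.1,.3),(.479,-.273)),('tray_green',(-.3,-.1,.1,.3),(.465,.27)),('mailer_mid',np.arange(-1.5,1.5,.4),(.471,-.081))):
        S=[(p,s) for p in ps if (s:=seen(p,n))]
        b=refine(S,n,q,y); print(n,b.x.round(4),b.fun,len(S))
        for p in ps: cv2.polylines(p['frame'],[pred(p,n,b.x).astype(int)],True,(255,255,0),1)
    cv2.imwrite('pics/iou.png',np.vstack([cv2.resize(ps[0]['frame'][130:260,80:370],None,fx=2,fy=2),cv2.resize(ps[1]['frame'][110:350,130:420],None,fx=2,fy=1.4)]))
E
python3 iou.py
```

```text
tray_blue [ 0.4802 -0.2716 -0.2218] 0.1156504344296537 2
tray_green [ 0.4661  0.2698 -0.3385] 0.13835667081395886 2
mailer_mid [ 0.4696 -0.0782  0.6147] 0.18943988857328906 2
```

View pics/iou.png

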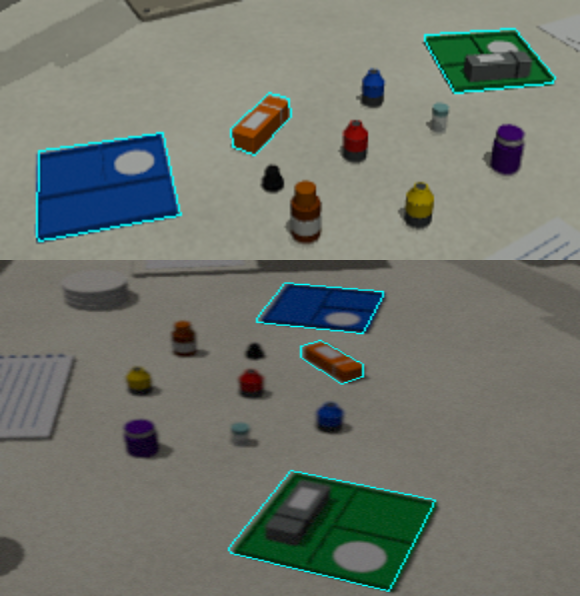

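```bash
cat > go.py <<'E'
import sys
from cell import ctrl
import numpy as np
from scipy.spatial.transform import Rotation as R
x,y,z,yaw=map(float,sys.argv[1:5]); s=ctrl.state()
r=R.from_euler('xyz',s['tool_rot']); t=R.from_euler('xyz',[-np.pi/2,0,yaw])
print('t',round(s['time_s'],2),'pos',s['tool_pos'].round(4),'yaw',s['tool_rot'].round(3),'w',round(s['grip_width']*87,1),'F',s['wrist_force'].round(1))
print('shift',r.inv().apply(np.array([x,y,z])-s['tool_pos']).round(4),'turn',np.degrees((r.inv()*t).as_rotvec()).round(2))
E
python3 go.py .47 -.079 .12 .615
```

```text
t 1.45 pos [ 0.2655 -0.5658  0.2226] yaw [-1.571 -0.    -1.132] w 87.3 F [-0.1  0.3 -0.3]
shift [-0.3538  0.1025  0.3919] turn [   0.  -100.1    0. ]
```

```bash
python3 -m creep '[[-0.027,0.008,0.03,0,-7,0,-1],[-0.054,0.016,0.06,0,-14,0,-1],[-0.081,0.024,0.09,0,-21,0,-1],[-0.108,0.032,0.12,0,-28,0,-1],[-0.135,0.04,0.15,0,-35,0,-1]]' 20; python3 go.py .47 -.079 .12 .615
```

```text
time_s: 1.87
tool_pos: [0.3444, -0.3781, 0.1823]
tool_rot: [-1.571, -0.0, -0.515]
wrist_force: [1.4, -0.4, 0.0]
grip_width: 0.999
t 1.87 pos [ 0.3444 -0.3781  0.1823] yaw [-1.571 -0.    -0.515] w 86.9 F [ 1.4 -0.4  0. ]
shift [-0.0381  0.0622  0.3222] turn [ 4.000e-02 -6.476e+01  1.000e-02]
```

```bash
python3 -m creep '[[-0.004,0.007,0.036,0,-7,0,-1],[-0.008,0.014,0.072,0,-14,0,-1],[-0.012,0.021,0.108,0,-21,0,-1],[-0.016,0.028,0.144,0,-28,0,-1],[-0.02,0.035,0.18,0,-35,0,-1]]'; python3 go.py .47 -.079 .12 .615
```

```text
time_s: 2.28
tool_pos: [0.4167, -0.2122, 0.1476]
tool_rot: [-1.572, -0.001, 0.096]
wrist_force: [1.0, -0.5, 0.1]
grip_width: 1.0
t 2.28 pos [ 0.4167 -0.2122  0.1476] yaw [-1.572e+00 -1.000e-03  9.600e-02] w 87.0 F [ 1.  -0.5  0.1]
shift [0.0658 0.0275 0.1276] turn [ 5.000e-02 -2.976e+01  2.000e-02]
```

```bash
python3 -m creep '[[0.013,0.0055,0.0255,0,-6,0,-1],[0.026,0.011,0.051,0,-12,0,-1],[0.039,0.0165,0.077,0,-18,0,-1],[0.053,0.022,0.102,0,-24,0,-1],[0.066,0.0275,0.128,0,-29.8,0,-1]]'; python3 go.py .47 -.079 .010 .615
python3 - <<'E'
from iou import *
p=ctrl.read_camera('wrist')
cv2.polylines(p['frame'],[pred(p,'mailer_mid',(.4696,-.0782,.6147)).astype(int)],True,(255,255,0),1)
cv2.imwrite('pics/w1.png',p['frame'])
S=[(p,seen(p,'mailer_mid'))]; b=refine(S,'mailer_mid',(.47,-.078),(.5,.65)); print(b.x,b.fun)
E
```

```text
time_s: 2.7
tool_pos: [0.4711, -0.0792, 0.1201]
tool_rot: [-1.572, -0.0, 0.615]
wrist_force: [0.4, -0.2, 0.9]
grip_width: 1.002
t 2.7 pos [ 0.4711 -0.0792  0.1201] yaw [-1.572 -0.     0.615] w 87.2 F [ 0.4 -0.2  0.9]
shift [-0.0008  0.1101  0.0009] turn [ 0.05 -0.01  0.02]
[ 0.46893852 -0.07855507  0.59090277] 0.033490456962948466
```

View pics/w1.png

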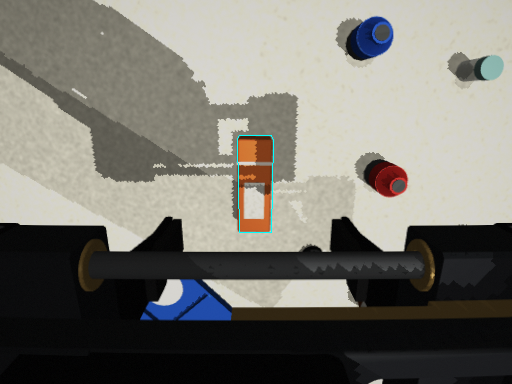

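```bash
python3 -m creep '[[-0.001,0.03,0.001,0,1,0,-1],[-0.001,0.06,0.001,0,1,0,-1],[-0.001,0.085,0.001,0,1,0,-1],[-0.001,0.1,0.001,0,1,0,-1],[-0.001,0.11,0.001,0,1,0,-1]]' ; python3 -m creep '[[0,0,0,0,0,0,0.2],[0,0,0,0,0,0,0.6],[0,0,0,0,0,0,1],[0,0,0,0,0,0,1],[0,0,0,0,0,0,1]]' 20;  python3 -m creep '[[0,0,0,0,0,0,1],[0,0,0,0,0,0,1],[0,0,0,0,0,0,1]]'
```

```text
time_s: 3.22
tool_pos: [0.468, -0.0805, 0.0084]
tool_rot: [-1.569, 0.002, 0.591]
wrist_force: [-0.2, 0.3, 0.6]
grip_width: 1.003
time_s: 3.63
tool_pos: [0.4698, -0.0805, 0.011]
tool_rot: [-1.572, -0.001, 0.592]
wrist_force: [0.0, 0.4, -0.4]
grip_width: 0.709
time_s: 3.88
tool_pos: [0.4693, -0.0803, 0.0103]
tool_rot: [-1.571, -0.0, 0.592]
wrist_force: [0.2, 0.2, 0.5]
grip_width: 0.476
```

```bash
python3 -m creep '[[0,0,0,0,0,0,1],[0,0,0,0,0,0,1],[0,0,0,0,0,0,1],[0,0,0,0,0,0,1]]'; python3 -m creep '[[0,-0.01,0,0,0,0,1],[0,-0.03,0,0,0,0,1],[0,-0.06,0,0,0,0,1],[0,-0.085,0,0,0,0,1],[0,-0.1,0,0,0,0,1]]';python3 go.py .5176 -.280 .11 -.21
```

```text
time_s: 4.22
tool_pos: [0.4692, -0.0801, 0.0101]
tool_rot: [-1.571, -0.0, 0.592]
wrist_force: [-0.6, 0.1, 1.1]
grip_width: 0.343
time_s: 4.63
tool_pos: [0.4702, -0.08, 0.1133]
tool_rot: [-1.573, -0.002, 0.593]
wrist_force: [0.9, -0.7, -0.8]
grip_width: 0.342
t 4.63 pos [ 0.4702 -0.08    0.1133] yaw [-1.573 -0.002  0.593] w 29.7 F [ 0.9 -0.7 -0.8]
shift [-0.0724  0.0036 -0.1924] turn [ 0.07 46.    0.17]
```

```bash
python3 -m creep '[[-0.01,0,-0.026,0,6.5,0,1],[-0.02,0,-0.053,0,13,0,1],[-0.031,0.001,-0.082,0,19.5,0,1],[-0.041,0.002,-0.109,0,26,0,1],[-0.051,0.003,-0.136,0,32.5,0,1]]';python3 go.py .5176 -.280 .11 -.21
```

```text
time_s: 5.05
tool_pos: [0.5029, -0.2229, 0.1078]
tool_rot: [-1.571, -0.001, 0.02]
wrist_force: [-0.1, -0.3, -0.9]
grip_width: 0.341
t 5.05 pos [ 0.5029 -0.2229  0.1078] yaw [-1.571e+00 -1.000e-03  2.000e-02] w 29.7 F [-0.1 -0.3 -0.9]
shift [ 0.0135 -0.0021 -0.0574] turn [ 0.02 13.16  0.03]
```

```bash
python3 -m creep '[[0.005,-0.001,-0.02,0,5,0,1],[0.01,-0.002,-0.042,0,10,0,1],[0.0135,-0.002,-0.0575,0,13.2,0,1],[0.0135,-0.002,-0.0575,0,13.2,0,1]]'
python3 - <<'E'
from iou import *
from scipy.spatial.transform import Rotation
ps=shots('wrist','scene'); p=ps[0]
print(ctrl.state()['tool_pos'],ctrl.state()['tool_rot'])
S=[(p,s) for p in ps if (s:=seen(p,'tray_blue'))]; print([s[2] for _,s in S])
for p in ps: cv2.polylines(p['frame'],[pred(p,'tray_blue',(.4802,-.2716,-.215)).astype(int)],True,(255,255,0),1)
# compartments at z=4mm
for p in ps:
  for cx,cy,w,h in((38.5,0,59,136),(-31,35,74,67),(-31,-35,74,67)):
    c=np.array([[cx+i*w/2,cy+j*h/2] for i,j in((-1,-1),(-1,1),(1,1),(1,-1))])/1e3
    co,si=np.cos(-.215),np.sin(-.215); P=np.c_[co*c[:,0]-si*c[:,1]+.4802,si*c[:,0]+co*c[:,1]-.2716,0*c[:,0]+.01]
    cv2.polylines(p['frame'],[proj(p,P).astype(int)],True,(0,255,255),1)
cv2.imwrite('pics/w2.png',ps[0]['frame']); cv2.imwrite('pics/s2.png',ps[1]['frame'])
E
python3 go.py .5176 -.280 .014 -.215
```

```text
time_s: 5.38
tool_pos: [0.5175, -0.2824, 0.1096]
tool_rot: [-1.572, -0.001, -0.212]
wrist_force: [-0.1, 0.3, -0.2]
grip_width: 0.343
[ 0.51764551 -0.27845617  0.10933963] [-1.57019640e+00  3.16291852e-05 -2.04597997e-01]
[0.57, 0.77]
t 5.58 pos [ 0.5177 -0.2773  0.1093] yaw [-1.57   0.    -0.203] w 29.6 F [-0.8  0.6  0. ]
shift [ 0.0004  0.0953 -0.0027] turn [-0.03  0.7  -0.  ]
```

View pics/w2.png

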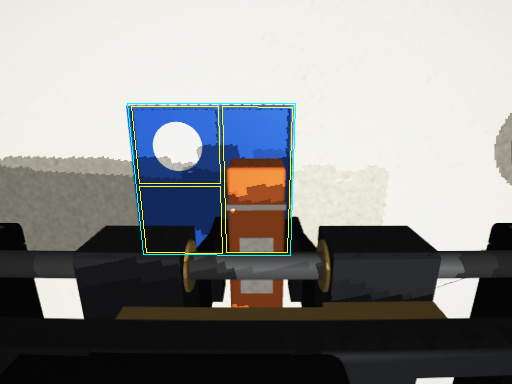

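View pics/s2.png

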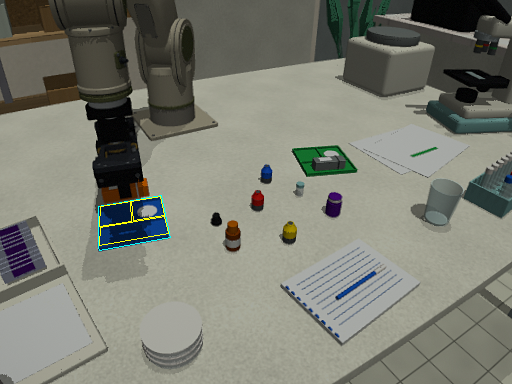

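```bash
python3 -m creep '[[0,0.03,-0.001,0,0.5,0,1],[0,0.06,-0.0015,0,0.5,0,1],[0,0.08,-0.0015,0,0.5,0,1],[0,0.09,-0.0015,0,0.5,0,1],[0,0.09,-0.0015,0,0.5,0,1]]'
python3 -m creep '[[0,0,0,0,0,0,1],[0,0,0,0,0,0,1]]';python3 go.py .5176 -.280 .014 -.215
```

```text
time_s: 6.0
tool_pos: [0.5162, -0.2785, 0.0172]
tool_rot: [-1.569, 0.003, -0.212]
wrist_force: [-1.5, 0.2, -0.8]
grip_width: 0.346
time_s: 6.17
tool_pos: [0.5185, -0.2802, 0.0208]
tool_rot: [-1.571, -0.002, -0.213]
wrist_force: [0.3, 0.2, -0.2]
grip_width: 0.346
t 6.17 pos [ 0.5185 -0.2802  0.0208] yaw [-1.571 -0.002 -0.213] w 30.1 F [ 0.3  0.2 -0.2]
shift [-0.0009  0.0068 -0.    ] turn [0.03 0.1  0.13]
```

```bash
python3 -m creep '[[0,0.001,0,0,0,0,1],[0,0.002,0,0,0,0,1],[0,0.003,0,0,0,0,1],[0,0.004,0,0,0,0,1],[0,0.004,0,0,0,0,1]]'
python3 -m creep '[[0,0.0005,0,0,0,0,1],[0,0.001,0,0,0,0,1],[0,0.001,0,0,0,0,1]]';python3 go.py .5176 -.280 .014 -.215
```

```text
time_s: 6.58
tool_pos: [0.5173, -0.2801, 0.015]
tool_rot: [-1.571, 0.0, -0.214]
wrist_force: [-0.0, -0.5, -1.2]
grip_width: 0.344
time_s: 6.83
tool_pos: [0.5174, -0.2801, 0.0141]
tool_rot: [-1.571, -0.0, -0.214]
wrist_force: [-0.2, -0.2, 1.5]
grip_width: 0.346
t 6.83 pos [ 0.5174 -0.2801  0.0141] yaw [-1.571 -0.    -0.214] w 30.1 F [-0.2 -0.2  1.5]
shift [0.0002 0.0001 0.0001] turn [0.01 0.06 0.  ]
```

```bash
python3 -m creep '[[0,0.0005,0,0,0,0,1],[0,0.0005,0,0,0,0,1]]'; python3 -m creep '[[0,0.0005,0,0,0,0,1],[0,0.0005,0,0,0,0,1]]'
```

```text
time_s: 7.0
tool_pos: [0.5174, -0.2801, 0.0141]
tool_rot: [-1.571, 0.0, -0.214]
wrist_force: [-3.2, 1.5, 6.9]
grip_width: 0.344
time_s: 7.17
tool_pos: [0.5174, -0.2801, 0.0141]
tool_rot: [-1.571, 0.0, -0.214]
wrist_force: [-5.7, 2.4, 11.8]
grip_width: 0.343
```

```bash
python3 -m creep '[[0,-0.001,0,0,0,0,0.2],[0,-0.001,0,0,0,0,0.1],[0,-0.001,0,0,0,0,0],[0,-0.001,0,0,0,0,-0.1],[0,-0.001,0,0,0,0,-0.15]]';  python3 -m creep '[[0,-0.0,0,0,0,0,-0.15],[0,-0.001,0,0,0,0,-0.15],[0,-0.01,0,0,0,0,-0.2],[0,-0.04,0,0,0,0,-0.3],[0,-0.08,0,0,0,0,-0.5]]';python3 go.py .6521 -.1163 .12 -.215
```

```text
time_s: 7.58
tool_pos: [0.5173, -0.28, 0.0139]
tool_rot: [-1.571, 0.0, -0.214]
wrist_force: [0.3, 0.4, -0.2]
grip_width: 0.545
time_s: 8.0
tool_pos: [0.5155, -0.2791, 0.0928]
tool_rot: [-1.569, 0.005, -0.214]
wrist_force: [1.7, -0.3, 0.3]
grip_width: 0.661
t 8.0 pos [ 0.5155 -0.2791  0.0928] yaw [-1.569  0.005 -0.214] w 57.5 F [ 1.7 -0.3  0.3]
shift [ 0.0989 -0.0274  0.1881] turn [-0.1   0.08 -0.3 ]
```

```bash
python3 -m creep '[[0.018,-0.027,0.035,0,0,0,-0.6],[0.036,-0.027,0.07,0,0,0,-0.6],[0.054,-0.027,0.105,0,0,0,-0.6],[0.072,-0.027,0.14,0,0,0,-0.6],[0.09,-0.027,0.172,0,0,0,-0.6]]'; python3 -m creep '[[0.009,0,0.016,0,0,0,-0.6],[0.009,0,0.016,0,0,0,-0.6],[0.009,0,0.016,0,0,0,-0.6]]'
cat > w.py <<'E'
import sys
from iou import *
n=sys.argv[1]; k=sys.argv[2]; ps=shots('wrist')
r=fit(ps,n); print(r and (r[0].round(4),r[2]))
if r: cv2.polylines(ps[0]['frame'],[pred(ps[0],n,[*r[0],0]).astype(int)],True,(255,255,0),1)
cv2.imwrite(f'pics/{k}.png',ps[0]['frame'])
E
python3 w.py oil_mid w3;python3 go.py .6521 -.1163 .012 -.215
```

```text
time_s: 8.42
tool_pos: [0.6432, -0.1287, 0.1224]
tool_rot: [-1.57, -0.001, -0.213]
wrist_force: [1.3, -0.2, 0.5]
grip_width: 0.795
time_s: 8.67
tool_pos: [0.6545, -0.116, 0.1214]
tool_rot: [-1.57, -0.0, -0.212]
wrist_force: [0.3, 0.1, -0.2]
grip_width: 0.801
(array([ 0.6509, -0.1159]), [(0.91, 1341.0, 1361.4131794641726)])
t 8.77 pos [ 0.6536 -0.1188  0.1214] yaw [-1.572 -0.    -0.215] w 69.7 F [-0.6  0.   0.6]
shift [-0.002   0.1094  0.0022] turn [ 0.06 -0.02  0.  ]
```

View pics/w3.png

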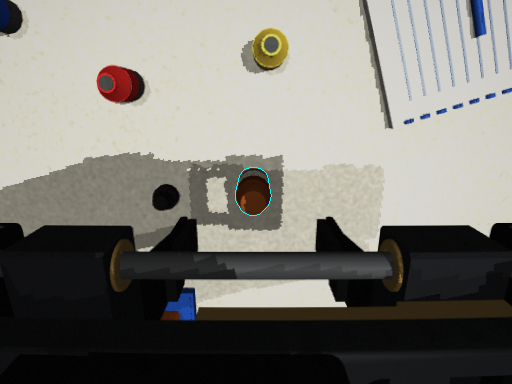

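```bash
python3 -m creep '[[-0.002,0.03,0.002,0,0,0,-0.6],[-0.002,0.06,0.002,0,0,0,-0.6],[-0.002,0.085,0.002,0,0,0,-0.6],[-0.002,0.1,0.002,0,0,0,-0.6],[-0.002,0.109,0.002,0,0,0,-0.6]]'; python3 -m creep '[[0,0,0,0,0,0,0],[0,0,0,0,0,0,0.5],[0,0,0,0,0,0,1],[0,0,0,0,0,0,1],[0,0,0,0,0,0,1]]' 20;  python3 -m creep '[[0,0,0,0,0,0,1],[0,0,0,0,0,0,1],[0,0,0,0,0,0,1]]'
```

```text
time_s: 9.18
tool_pos: [0.651, -0.1165, 0.0102]
tool_rot: [-1.572, 0.002, -0.216]
wrist_force: [0.1, 0.7, 0.3]
grip_width: 0.8
time_s: 9.6
tool_pos: [0.6533, -0.1151, 0.0134]
tool_rot: [-1.571, -0.002, -0.214]
wrist_force: [-1.0, -0.3, -0.2]
grip_width: 0.504
time_s: 9.85
tool_pos: [0.6527, -0.115, 0.0125]
tool_rot: [-1.571, -0.001, -0.214]
wrist_force: [-0.4, -0.4, 2.7]
grip_width: 0.339
```

```bash
python3 -m creep '[[0,0,0,0,0,0,1],[0,-0.01,0,0,0,0,1],[0,-0.03,0,0,0,0,1],[0,-0.06,0,0,0,0,1],[0,-0.09,0,0,0,0,1]]'; python3 go.py .457 -.231 .11 -.215
```

```text
time_s: 10.27
tool_pos: [0.6517, -0.1148, 0.1028]
tool_rot: [-1.571, 0.002, -0.214]
wrist_force: [0.2, -1.0, 0.4]
grip_width: 0.342
t 10.27 pos [ 0.6517 -0.1148  0.1028] yaw [-1.571  0.002 -0.214] w 29.8 F [ 0.2 -1.   0.4]
shift [-0.1657 -0.0069 -0.1549] turn [-0.    0.08 -0.11]
```

```bash
python3 -m creep '[[-0.027,-0.007,-0.025,0,0,0,1],[-0.055,-0.007,-0.051,0,0,0,1],[-0.082,-0.007,-0.077,0,0,0,1],[-0.11,-0.007,-0.103,0,0,0,1],[-0.138,-0.007,-0.129,0,0,0,1]]'; python3 -m creep '[[-0.018,0,-0.017,0,0,0,1],[-0.028,0,-0.026,0,0,0,1],[-0.028,0,-0.026,0,0,0,1],[-0.028,0,-0.026,0,0,0,1]]'
cat > t.py <<'E'
import sys
from iou import *
k=sys.argv[1]; T={'b':(.4802,-.2716,-.215),'g':(.4661,.2698,-.3385)}[sys.argv[2]]; ps=shots('wrist','scene','side')
for p in ps:
  for cx,cy,w,h in((38.5,0,59,136),(-31,35,74,67),(-31,-35,74,67)):
    c=np.array([[cx+i*w/2,cy+j*h/2] for i,j in((-1,-1),(-1,1),(1,1),(1,-1))])/1e3
    co,si=np.cos(T[2]),np.sin(T[2]); P=np.c_[co*c[:,0]-si*c[:,1]+T[0],si*c[:,0]+co*c[:,1]+T[1],0*c[:,0]+.01]
    if len(sys.argv)<4: cv2.polylines(p['frame'],[proj(p,P).astype(int)],True,(0,255,255),1)
a=ps[0]['frame']; u=proj(ps[1],[[T[0],T[1],0]])[0].astype(int);v=proj(ps[2],[[T[0],T[1],0]])[0].astype(int)
cr=lambda im,u:cv2.resize(cv2.copyMakeBorder(im,80,80,80,80,cv2.BORDER_CONSTANT)[u[1]+10:u[1]+150,u[0]-5:u[0]+165],None,fx=1.6,fy=1.6)
b=np.vstack([cr(ps[1]['frame'],u),cr(ps[2]['frame'],v)]); h=max(a.shape[0],b.shape[0])
f=lambda i:cv2.copyMakeBorder(i,0,h-i.shape[0],0,0,cv2.BORDER_CONSTANT)
cv2.imwrite(f'pics/{k}.png',np.hstack([f(a),f(b)]))
E
python3 t.py w4 b;python3 go.py .457 -.231 .017 -.215
```

```text
time_s: 10.68
tool_pos: [0.4886, -0.2124, 0.1096]
tool_rot: [-1.571, -0.0, -0.214]
wrist_force: [-0.5, 0.1, 0.0]
grip_width: 0.334
time_s: 11.02
tool_pos: [0.4573, -0.2316, 0.1098]
tool_rot: [-1.571, -0.001, -0.215]
wrist_force: [1.3, 0.4, -0.7]
grip_width: 0.34
t 11.17 pos [ 0.4585 -0.2302  0.1093] yaw [-1.57e+00 -1.00e-03 -2.12e-01] w 29.4 F [ 0.1  1.  -1.4]
shift [-0.0014  0.0923 -0.0011] turn [-0.02  0.16  0.04]
```

View pics/w4.png

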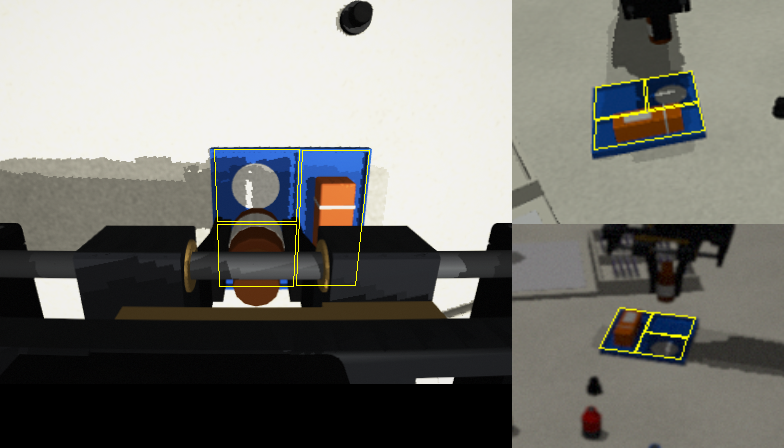

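```bash
python3 -m creep '[[-0.001,0.03,-0.001,0,0,0,1],[-0.001,0.06,-0.001,0,0,0,1],[-0.001,0.08,-0.001,0,0,0,1],[-0.001,0.088,-0.001,0,0,0,1],[-0.001,0.088,-0.001,0,0,0,1]]'
python3 -m creep '[[0,0,0,0,0,0,1],[0,0.001,0,0,0,0,1],[0,0.002,0,0,0,0,1],[0,0.003,0,0,0,0,1],[0,0.003,0,0,0,0,1]]'
```

```text
time_s: 11.58
tool_pos: [0.4557, -0.2306, 0.0193]
tool_rot: [-1.569, 0.003, -0.213]
wrist_force: [-0.0, -0.6, -1.0]
grip_width: 0.337
time_s: 12.0
tool_pos: [0.4565, -0.2322, 0.0186]
tool_rot: [-1.571, -0.001, -0.214]
wrist_force: [0.2, -1.0, -1.0]
grip_width: 0.336
```

```bash
python3 -m creep '[[0,0.0007,0,0,0,0,1],[0,0.0014,0,0,0,0,1],[0,0.0014,0,0,0,0,1]]'
python3 -m creep '[[0,0.0006,0,0,0,0,1],[0,0.0006,0,0,0,0,1]]'
```

```text
time_s: 12.25
tool_pos: [0.4562, -0.232, 0.0166]
tool_rot: [-1.571, -0.0, -0.214]
wrist_force: [-0.3, -0.3, -0.5]
grip_width: 0.339
time_s: 12.42
tool_pos: [0.4562, -0.232, 0.0164]
tool_rot: [-1.571, 0.0, -0.214]
wrist_force: [-2.4, 1.4, 5.1]
grip_width: 0.342
```

```bash
python3 -m creep '[[0,-0.0004,0,0,0,0,0.2],[0,-0.0004,0,0,0,0,0.1],[0,-0.0004,0,0,0,0,0],[0,-0.0004,0,0,0,0,-0.1],[0,-0.0004,0,0,0,0,-0.15]]';  python3 -m creep '[[0,-0.0,0,0,0,0,-0.15],[0,-0.02,0,0,0,0,-0.15],[0,-0.05,0,0,0,0,-0.2],[0,-0.08,0,0,0,0,-0.3],[0,-0.11,0,0,0,0,-0.5]]';python3 go.py .5614 -.0051 .12 -.215
```

```text
time_s: 12.83
tool_pos: [0.4562, -0.232, 0.0164]
tool_rot: [-1.571, -0.0, -0.214]
wrist_force: [0.8, -0.6, 0.6]
grip_width: 0.54
time_s: 13.25
tool_pos: [0.4559, -0.2317, 0.1276]
tool_rot: [-1.571, 0.0, -0.214]
wrist_force: [1.2, 0.3, 0.1]
grip_width: 0.661
t 13.25 pos [ 0.4559 -0.2317  0.1276] yaw [-1.571  0.    -0.214] w 57.5 F [1.2 0.3 0.1]
shift [0.055  0.0077 0.2438] turn [-0.02  0.07 -0.03]
```

```bash
python3 -m creep '[[0.009,0,0.04,0,0,0,-0.6],[0.018,0.003,0.08,0,0,0,-0.6],[0.027,0.006,0.12,0,0,0,-0.6],[0.036,0.007,0.16,0,0,0,-0.6],[0.045,0.007,0.2,0,0,0,-0.6]]'; python3 -m creep '[[0.006,0,0.03,0,0,0,-0.6],[0.01,0,0.044,0,0,0,-0.6],[0.01,0,0.044,0,0,0,-0.6],[0.01,0,0.044,0,0,0,-0.6]]'; python3 w.py obj_red_mid w5;python3 go.py .5614 -.0051 .008 -.215
```

```text
time_s: 13.67
tool_pos: [0.543, -0.0444, 0.1194]
tool_rot: [-1.571, -0.0, -0.214]
wrist_force: [0.9, -0.5, -0.3]
grip_width: 0.797
time_s: 14.0
tool_pos: [0.5617, -0.0046, 0.1192]
tool_rot: [-1.571, 0.0, -0.212]
wrist_force: [-0.4, -0.5, -0.2]
grip_width: 0.796
(array([ 0.5613, -0.0047]), [(0.77, 1025.0, 1009.1421475397656)])
t 14.1 pos [ 0.5614 -0.0066  0.1192] yaw [-1.572  0.    -0.215] w 69.4 F [-0.6 -1.1  0.5]
shift [-0.0003  0.1112  0.0016] turn [ 0.05 -0.02 -0.02]
```

View pics/w5.png

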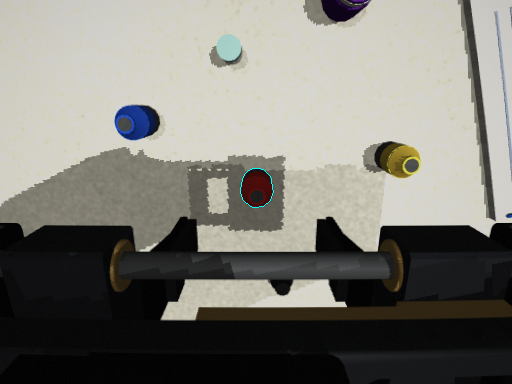

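```bash
python3 -m creep '[[0,0.03,0.001,0,0,0,-0.6],[0,0.06,0.001,0,0,0,-0.6],[0,0.085,0.001,0,0,0,-0.6],[0,0.1,0.001,0,0,0,-0.6],[0,0.111,0.001,0,0,0,-0.6]]'; python3 -m creep '[[0,0,0,0,0,0,0],[0,0,0,0,0,0,0.5],[0,0,0,0,0,0,1],[0,0,0,0,0,0,1],[0,0,0,0,0,0,1]]' 20;  python3 -m creep '[[0,0,0,0,0,0,1],[0,0,0,0,0,0,1],[0,0,0,0,0,0,1],[0,0,0,0,0,0,1]]';  python3 -m creep '[[0,-0.005,0,0,0,0,1],[0,-0.02,0,0,0,0,1],[0,-0.04,0,0,0,0,1],[0,-0.07,0,0,0,0,1],[0,-0.1,0,0,0,0,1]]';python3 go.py .442 -.300 .115 -.215
```

```text
time_s: 14.52
tool_pos: [0.5607, -0.0061, 0.0066]
tool_rot: [-1.572, 0.002, -0.216]
wrist_force: [0.2, 0.2, -0.3]
grip_width: 0.799
time_s: 14.93
tool_pos: [0.5627, -0.0044, 0.0095]
tool_rot: [-1.571, -0.002, -0.214]
wrist_force: [0.3, 0.0, -0.0]
grip_width: 0.51
time_s: 15.27
tool_pos: [0.5622, -0.0042, 0.0088]
tool_rot: [-1.571, -0.0, -0.214]
wrist_force: [-0.7, -0.1, 3.9]
grip_width: 0.315
time_s: 15.68
tool_pos: [0.5612, -0.0041, 0.1092]
tool_rot: [-1.571, 0.002, -0.214]
wrist_force: [0.7, -0.9, -0.2]
grip_width: 0.314
t 15.68 pos [ 0.5612 -0.0041  0.1092] yaw [-1.571  0.002 -0.214] w 27.3 F [ 0.7 -0.9 -0.2]
shift [-0.0537 -0.0057 -0.3144] turn [ 0.    0.07 -0.1 ]
```

```bash
python3 -m creep '[[-0.006,-0.01,-0.036,0,0,0,1],[-0.012,-0.015,-0.073,0,0,0,1],[-0.019,-0.015,-0.11,0,0,0,1],[-0.025,-0.015,-0.148,0,0,0,1],[-0.032,-0.015,-0.186,0,0,0,1]]'; python3 -m creep '[[-0.006,0,-0.036,0,0,0,1],[-0.012,0,-0.072,0,0,0,1],[-0.018,0,-0.105,0,0,0,1],[-0.022,0,-0.128,0,0,0,1],[-0.022,0,-0.128,0,0,0,1]]';python3 t.py w6 b; python3 go.py .442 -.300 .013 -.215
```

```text
time_s: 16.1
tool_pos: [0.4904, -0.1806, 0.124]
tool_rot: [-1.571, -0.001, -0.214]
wrist_force: [0.4, -0.6, -1.4]
grip_width: 0.312
time_s: 16.52
tool_pos: [0.4394, -0.3051, 0.1235]
tool_rot: [-1.573, 0.001, -0.221]
wrist_force: [-0.3, -0.0, -0.2]
grip_width: 0.315
t 16.67 pos [ 0.4428 -0.2989  0.1235] yaw [-1.57  -0.    -0.214] w 27.6 F [ 0.3  0.  -0.2]
shift [-0.0005  0.1105 -0.0013] turn [-0.03  0.07  0.  ]
```

View pics/w6.png

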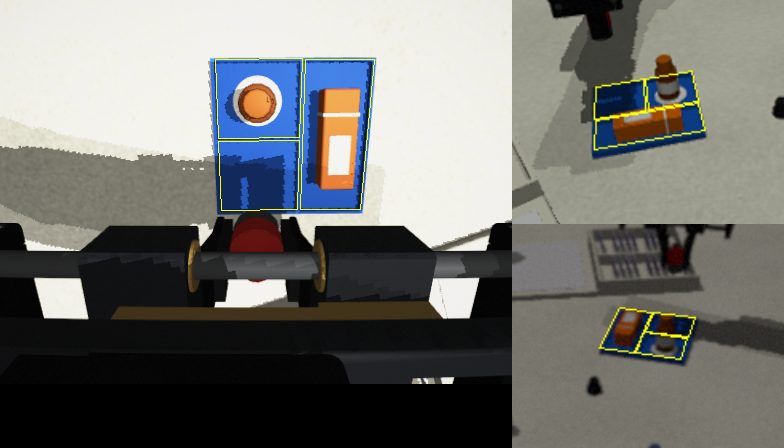

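```bash
python3 -m creep '[[0,0.035,-0.001,0,0,0,1],[0,0.07,-0.001,0,0,0,1],[0,0.093,-0.001,0,0,0,1],[0,0.105,-0.001,0,0,0,1],[0,0.105,-0.001,0,0,0,1]]'
python3 -m creep '[[0,0,0,0,0,0,1],[0,0.001,0,0,0,0,1],[0,0.002,0,0,0,0,1],[0,0.003,0,0,0,0,1],[0,0.003,0,0,0,0,1]]'
```

```text
time_s: 17.08
tool_pos: [0.4415, -0.2983, 0.0162]
tool_rot: [-1.569, 0.004, -0.212]
wrist_force: [-0.5, 0.1, -0.0]
grip_width: 0.315
time_s: 17.5
tool_pos: [0.4427, -0.3009, 0.0161]
tool_rot: [-1.571, -0.001, -0.214]
wrist_force: [0.6, 0.5, -0.7]
grip_width: 0.314
```

```bash
python3 -m creep '[[0,0.001,0,0,0,0,1],[0,0.002,0,0,0,0,1],[0,0.0025,0,0,0,0,1],[0,0.0025,0,0,0,0,1]]'
python3 -m creep '[[0,0.0006,0,0,0,0,1],[0,0.0006,0,0,0,0,1]]'
```

```text
time_s: 17.83
tool_pos: [0.4422, -0.3006, 0.0128]
tool_rot: [-1.571, 0.0, -0.214]
wrist_force: [-0.2, -0.5, -1.0]
grip_width: 0.317
time_s: 18.0
tool_pos: [0.4423, -0.3006, 0.0127]
tool_rot: [-1.571, 0.0, -0.214]
wrist_force: [-2.8, 1.0, 4.7]
grip_width: 0.313
```

```bash
python3 -m creep '[[0,-0.0004,0,0,0,0,0.25],[0,-0.0004,0,0,0,0,0.1],[0,-0.0004,0,0,0,0,0],[0,-0.0004,0,0,0,0,-0.1],[0,-0.0004,0,0,0,0,-0.15]]';  python3 -m creep '[[0,-0.0,0,0,0,0,-0.15],[0,-0.02,0,0,0,0,-0.15],[0,-0.05,0,0,0,0,-0.2],[0,-0.08,0,0,0,0,-0.3],[0,-0.12,0,0,0,0,-0.5]]';python3 go.py .6619 .1345 .12 -.34
```

```text
time_s: 18.42
tool_pos: [0.4423, -0.3006, 0.0127]
tool_rot: [-1.571, -0.0, -0.214]
wrist_force: [-0.3, -0.4, 0.5]
grip_width: 0.539
time_s: 18.83
tool_pos: [0.4412, -0.2998, 0.1324]
tool_rot: [-1.569, 0.003, -0.214]
wrist_force: [0.1, -1.5, -0.3]
grip_width: 0.664
t 18.83 pos [ 0.4412 -0.2998  0.1324] yaw [-1.569  0.003 -0.214] w 57.8 F [ 0.1 -1.5 -0.3]
shift [0.1236 0.0127 0.4712] turn [-0.07  7.23 -0.17]
```

```bash
python3 -m creep '[[0.01,0,0.04,0,1,0,-0.6],[0.02,0.001,0.08,0,2,0,-0.6],[0.03,0.004,0.12,0,4,0,-0.6],[0.04,0.008,0.16,0,6,0,-0.6],[0.05,0.01,0.2,0,7.2,0,-0.6]]'; python3 -m creep '[[0.005,0,0.04,0,0,0,-0.6],[0.01,0,0.08,0,0,0,-0.6],[0.015,0,0.12,0,0,0,-0.6],[0.02,0,0.16,0,0,0,-0.6],[0.025,0,0.2,0,0,0,-0.6]]';python3 go.py .6619 .1345 .12 -.34
```

```text
time_s: 19.25
tool_pos: [0.5341, -0.1141, 0.1227]
tool_rot: [-1.571, -0.0, -0.342]
wrist_force: [1.3, -0.2, 0.3]
grip_width: 0.797
time_s: 19.67
tool_pos: [0.6245, 0.0662, 0.1227]
tool_rot: [-1.571, -0.0, -0.34]
wrist_force: [1.1, 0.0, 0.5]
grip_width: 0.8
t 19.67 pos [0.6245 0.0662 0.1227] yaw [-1.571 -0.    -0.34 ] w 69.6 F [1.1 0.  0.5]
shift [0.0125 0.0027 0.0769] turn [ 0.01 -0.    0.01]
```

```bash
python3 -m creep '[[0.006,0.002,0.036,0,0,0,-0.6],[0.011,0.002,0.065,0,0,0,-0.6],[0.012,0.002,0.075,0,0,0,-0.6],[0.012,0.002,0.075,0,0,0,-0.6]]'; python3 w.py stain_mid w7;python3 go.py .6619 .1345 .008 -.34
```

```text
time_s: 20.0
tool_pos: [0.66, 0.1349, 0.1201]
tool_rot: [-1.569, 0.001, -0.335]
wrist_force: [-0.8, -0.1, -0.9]
grip_width: 0.796
(array([0.6633, 0.1347]), [(0.82, 1496.0, 1604.0672500240617)])
t 20.1 pos [0.6599 0.1302 0.1203] yaw [-1.572  0.    -0.34 ] w 69.8 F [-0.4 -0.2 -0.3]
shift [0.0005 0.1123 0.0048] turn [ 0.06  0.01 -0.02]
```

View pics/w7.png

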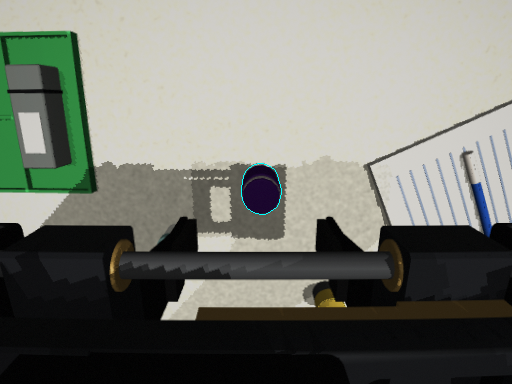

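```bash
python3 - <<'E'
from h import *
ps=shots('scene','side'); a=[np.array([[300.,192]]),np.array([[250.,238]])]
for p,u in zip(ps,a):
    W=p['world_to_cam'];v=cv2.undistortPoints(u.reshape(1,1,2),K(p),np.array(p['distortion']))[0,0]
    d=W[:3,:3].T@np.array([*v,1]);o=-W[:3,:3].T@W[:3,3];print(o+d*((.005-o[2])/d[2]))
E
python3 go.py .6625 .1346 .008 -.34
```

```text
[0.56580896 0.1141555  0.005     ]
[0.56341743 0.11186077 0.005     ]
t 20.2 pos [0.6601 0.1288 0.1208] yaw [-1.572e+00 -1.000e-03 -3.420e-01] w 69.5 F [-0.2 -0.5  0.7]
shift [0.0003 0.1128 0.0064] turn [ 0.08 -0.11  0.03]
```

```bash
python3 -m creep '[[0,0,0,0,0,0,-0.6],[0,0,0,0,0,0,-0.6]]';python3 go.py .6625 .1346 .008 -.34
```

```text
time_s: 20.37
tool_pos: [0.6602, 0.1296, 0.1211]
tool_rot: [-1.571, -0.001, -0.341]
wrist_force: [-0.2, -0.1, 1.1]
grip_width: 0.799
t 20.37 pos [0.6602 0.1296 0.1211] yaw [-1.571e+00 -1.000e-03 -3.410e-01] w 69.5 F [-0.2 -0.1  1.1]
shift [0.0004 0.1131 0.0056] turn [ 0.03 -0.08  0.04]
```

```bash
python3 -m creep '[[0.001,0.03,0.005,0,0,0,-0.6],[0.001,0.06,0.005,0,0,0,-0.6],[0.001,0.085,0.005,0,0,0,-0.6],[0.001,0.1,0.005,0,0,0,-0.6],[0.001,0.112,0.005,0,0,0,-0.6]]'; python3 -m creep '[[0,0,0,0,0,0,0],[0,0,0,0,0,0,0.5],[0,0,0,0,0,0,1],[0,0,0,0,0,0,1],[0,0,0,0,0,0,1]]' 20;  python3 -m creep '[[0,0,0,0,0,0,1],[0,0,0,0,0,0,1],[0,0,0,0,0,0,1],[0,0,0,0,0,0,1]]'
```

```text
time_s: 20.78
tool_pos: [0.6621, 0.1347, 0.0072]
tool_rot: [-1.572, 0.001, -0.34]
wrist_force: [0.2, 0.6, -0.2]
grip_width: 0.798
time_s: 21.2
tool_pos: [0.6636, 0.1358, 0.0102]
tool_rot: [-1.57, -0.002, -0.34]
wrist_force: [0.5, -0.6, 1.8]
grip_width: 0.505
time_s: 21.53
tool_pos: [0.6632, 0.1356, 0.0095]
tool_rot: [-1.57, -0.001, -0.34]
wrist_force: [-1.7, -1.0, 5.2]
grip_width: 0.382
```

```bash
python3 -m creep '[[0,-0.005,0,0,0,0,1],[0,-0.02,0,0,0,0,1],[0,-0.04,0,0,0,0,1],[0,-0.07,0,0,0,0,1],[0,-0.1,0,0,0,0,1]]'; python3 go.py .4485 .313 .115 -.34
```

```text
time_s: 21.95
tool_pos: [0.6621, 0.1355, 0.1102]
tool_rot: [-1.571, 0.001, -0.339]
wrist_force: [1.1, 0.8, -0.9]
grip_width: 0.385
t 21.95 pos [0.6621 0.1355 0.1102] yaw [-1.571e+00  1.000e-03 -3.390e-01] w 33.5 F [ 1.1  0.8 -0.9]
shift [-0.2605 -0.0046  0.0962] turn [ 0.03  0.04 -0.07]
```

```bash
python3 -m creep '[[-0.035,-0.004,0.013,0,0,0,1],[-0.072,-0.004,0.026,0,0,0,1],[-0.11,-0.004,0.04,0,0,0,1],[-0.148,-0.004,0.054,0,0,0,1],[-0.185,-0.004,0.068,0,0,0,1]]'; python3 -m creep '[[-0.035,0,0.013,0,0,0,1],[-0.06,0,0.023,0,0,0,1],[-0.0755,0,0.028,0,0,0,1],[-0.0755,0,0.028,0,0,0,1],[-0.0755,0,0.028,0,0,0,1]]';python3 t.py w8 g; python3 go.py .4485 .313 .0135 -.34
```

```text
time_s: 22.37
tool_pos: [0.5092, 0.2624, 0.1138]
tool_rot: [-1.571, -0.001, -0.339]
wrist_force: [0.9, 1.2, -0.5]
grip_width: 0.384
time_s: 22.78
tool_pos: [0.4487, 0.3135, 0.1137]
tool_rot: [-1.571, -0.001, -0.338]
wrist_force: [0.2, -0.1, -0.5]
grip_width: 0.383
t 22.93 pos [0.4502 0.3119 0.113 ] yaw [-1.571e+00 -1.000e-03 -3.410e-01] w 33.3 F [ 0.7 -0.7 -1.5]
shift [-0.002   0.0995  0.0005] turn [ 0.01 -0.08  0.03]
```

View pics/w8.png

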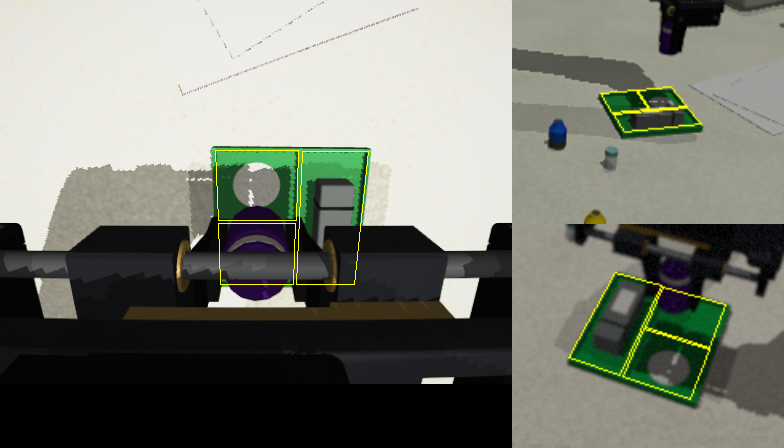

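```bash
python3 -m creep '[[-0.001,0.035,0,0,0,0,1],[-0.001,0.065,0,0,0,0,1],[-0.001,0.083,0,0,0,0,1],[-0.001,0.0935,0,0,0,0,1],[-0.001,0.0935,0,0,0,0,1]]'
python3 -m creep '[[0,0,0,0,0,0,1],[0,0.001,0,0,0,0,1],[0,0.002,0,0,0,0,1],[0,0.003,0,0,0,0,1],[0,0.003,0,0,0,0,1]]'
```

```text
time_s: 23.35
tool_pos: [0.4477, 0.3117, 0.0172]
tool_rot: [-1.574, 0.002, -0.341]
wrist_force: [0.1, -0.3, 1.0]
grip_width: 0.387
time_s: 23.77
tool_pos: [0.4485, 0.3133, 0.0167]
tool_rot: [-1.57, -0.001, -0.34]
wrist_force: [0.3, 0.7, -1.0]
grip_width: 0.384
```

```bash
python3 -m creep '[[0,0.001,0,0,0,0,1],[0,0.002,0,0,0,0,1],[0,0.002,0,0,0,0,1],[0,0.002,0,0,0,0,1]]'
python3 -m creep '[[0,0.0006,0,0,0,0,1],[0,0.0012,0,0,0,0,1]]'
```

```text
time_s: 24.1
tool_pos: [0.4481, 0.3131, 0.0142]
tool_rot: [-1.571, -0.0, -0.34]
wrist_force: [-0.1, 0.2, -1.1]
grip_width: 0.384
time_s: 24.27
tool_pos: [0.4482, 0.3133, 0.0133]
tool_rot: [-1.571, -0.0, -0.34]
wrist_force: [-5.0, -3.3, 12.2]
grip_width: 0.385
```

```bash
python3 -m creep '[[0,-0.0006,0,0,0,0,0.2],[0,-0.0006,0,0,0,0,0.1],[0,-0.0006,0,0,0,0,0],[0,-0.0006,0,0,0,0,-0.1],[0,-0.0006,0,0,0,0,-0.2]]';  python3 -m creep '[[0,-0.0,0,0,0,0,-0.2],[0,-0.02,0,0,0,0,-0.2],[0,-0.05,0,0,0,0,-0.2],[0,-0.08,0,0,0,0,-0.3],[0,-0.11,0,0,0,0,-0.5]]';python3 go.py .6886 -.005 .12 -.34
```

```text
time_s: 24.68
tool_pos: [0.4482, 0.3132, 0.0136]
tool_rot: [-1.571, -0.0, -0.34]
wrist_force: [-0.1, 0.1, -0.3]
grip_width: 0.548
time_s: 25.1
tool_pos: [0.4478, 0.3131, 0.1248]
tool_rot: [-1.571, 0.0, -0.339]
wrist_force: [1.5, 0.3, -0.7]
grip_width: 0.663
t 25.1 pos [0.4478 0.3131 0.1248] yaw [-1.571  0.    -0.339] w 57.7 F [ 1.5  0.3 -0.7]
shift [ 0.333   0.0047 -0.2199] turn [ 0.02  0.04 -0.03]
```

```bash
python3 -m creep '[[0.033,0,-0.022,0,0,0,-0.6],[0.066,0,-0.044,0,0,0,-0.6],[0.1,0.002,-0.066,0,0,0,-0.6],[0.133,0.004,-0.088,0,0,0,-0.6],[0.167,0.005,-0.11,0,0,0,-0.6]]'; python3 -m creep '[[0.033,0,-0.022,0,0,0,-0.6],[0.066,0,-0.044,0,0,0,-0.6],[0.1,0,-0.066,0,0,0,-0.6],[0.133,0,-0.088,0,0,0,-0.6],[0.155,0,-0.102,0,0,0,-0.6]]';python3 -m creep '[[0.01,0,-0.007,0,0,0,-0.6],[0.01,0,-0.007,0,0,0,-0.6],[0.01,0,-0.007,0,0,0,-0.6],[0.01,0,-0.007,0,0,0,-0.6]]'; python3 w.py obj_yellow_mid w9;python3 go.py .6886 -.005 .008 -.34
```

```text
time_s: 25.52
tool_pos: [0.5698, 0.152, 0.1186]
tool_rot: [-1.571, -0.0, -0.339]
wrist_force: [1.4, 0.6, -0.4]
grip_width: 0.797
time_s: 25.93
tool_pos: [0.6828, 0.0011, 0.1182]
tool_rot: [-1.572, -0.001, -0.343]
wrist_force: [0.1, -1.0, 0.1]
grip_width: 0.797
time_s: 26.27
tool_pos: [0.6875, -0.0016, 0.1187]
tool_rot: [-1.57, 0.001, -0.337]
wrist_force: [0.0, 0.4, 0.8]
grip_width: 0.799
(array([ 0.6886, -0.0055]), [(0.61, 1047.0, 1014.3624604386277)])
t 26.37 pos [ 0.6876 -0.0017  0.1189] yaw [-1.57   0.    -0.337] w 69.7 F [ 0.5 -0.   0.1]
shift [ 0.002   0.1109 -0.0029] turn [-0.03  0.18 -0.01]
```

View pics/w9.png

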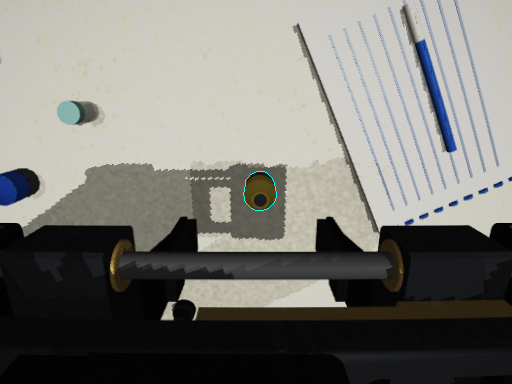

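```bash
python3 -m creep '[[0.001,0.03,-0.003,0,0,0,-0.6],[0.001,0.06,-0.003,0,0,0,-0.6],[0.001,0.085,-0.003,0,0,0,-0.6],[0.001,0.1,-0.003,0,0,0,-0.6],[0.001,0.111,-0.003,0,0,0,-0.6]]'; python3 -m creep '[[0,0,0,0,0,0,0],[0,0,0,0,0,0,0.5],[0,0,0,0,0,0,1],[0,0,0,0,0,0,1],[0,0,0,0,0,0,1]]' 20;  python3 -m creep '[[0,0,0,0,0,0,1],[0,0,0,0,0,0,1],[0,0,0,0,0,0,1],[0,0,0,0,0,0,1]]'
```

```text
time_s: 26.78
tool_pos: [0.6872, -0.006, 0.0061]
tool_rot: [-1.571, 0.002, -0.338]
wrist_force: [-0.2, -0.3, 0.2]
grip_width: 0.798
time_s: 27.2
tool_pos: [0.689, -0.007, 0.0091]
tool_rot: [-1.57, -0.002, -0.34]
wrist_force: [-0.3, 0.3, 0.1]
grip_width: 0.508
time_s: 27.53
tool_pos: [0.6884, -0.0071, 0.008]
tool_rot: [-1.571, -0.0, -0.34]
wrist_force: [-0.8, 0.4, 3.0]
grip_width: 0.323
```

```bash
python3 -m creep '[[0,-0.005,0,0,0,0,1],[0,-0.02,0,0,0,0,1],[0,-0.04,0,0,0,0,1],[0,-0.07,0,0,0,0,1],[0,-0.105,0,0,0,0,1]]'; python3 go.py .425 .247 .115 -.34
```

```text
time_s: 27.95
tool_pos: [0.6871, -0.007, 0.1133]
tool_rot: [-1.572, 0.002, -0.339]
wrist_force: [0.4, 0.4, -0.5]
grip_width: 0.316
t 27.95 pos [ 0.6871 -0.007   0.1133] yaw [-1.572  0.002 -0.339] w 27.5 F [ 0.4  0.4 -0.5]
shift [-0.3317 -0.001   0.1523] turn [ 0.04  0.04 -0.14]
```

```bash
python3 -m creep '[[-0.034,-0.003,0.015,0,0,0,1],[-0.068,-0.005,0.031,0,0,0,1],[-0.102,-0.005,0.047,0,0,0,1],[-0.136,-0.005,0.062,0,0,0,1],[-0.17,-0.005,0.078,0,0,0,1]]'; python3 -m creep '[[-0.034,0,0.016,0,0,0,1],[-0.068,0,0.031,0,0,0,1],[-0.102,0,0.046,0,0,0,1],[-0.136,0,0.062,0,0,0,1],[-0.154,0,0.07,0,0,0,1]]';python3 -m creep '[[-0.008,0,0.004,0,0,0,1],[-0.008,0,0.004,0,0,0,1],[-0.008,0,0.004,0,0,0,1],[-0.008,0,0.004,0,0,0,1]]';python3 t.py w10 g; python3 go.py .425 .247 .0125 -.34
```

```text
time_s: 28.37
tool_pos: [0.5526, 0.1241, 0.1189]
tool_rot: [-1.571, -0.001, -0.34]
wrist_force: [0.1, 1.1, -1.1]
grip_width: 0.315
time_s: 28.78
tool_pos: [0.4288, 0.2439, 0.119]
tool_rot: [-1.57, -0.001, -0.335]
wrist_force: [-0.2, 0.7, -0.3]
grip_width: 0.315
time_s: 29.12
tool_pos: [0.4271, 0.2456, 0.1179]
tool_rot: [-1.571, -0.001, -0.342]
wrist_force: [-0.0, 1.1, -0.6]
grip_width: 0.319
t 29.27 pos [0.4267 0.2458 0.1175] yaw [-1.571  0.    -0.342] w 27.7 F [-0.  -0.8 -1. ]
shift [-0.002   0.105   0.0005] turn [ 0.01 -0.1  -0.01]
```

View pics/w10.png

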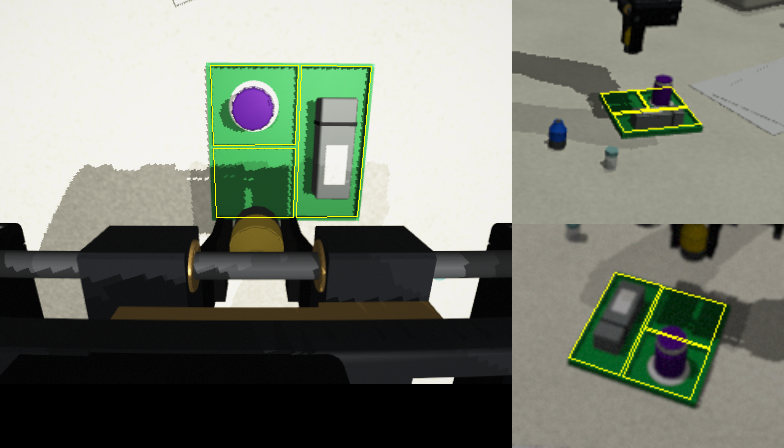

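```bash
python3 -m creep '[[-0.001,0.035,0,0,0,0,1],[-0.001,0.068,0,0,0,0,1],[-0.001,0.088,0,0,0,0,1],[-0.001,0.099,0,0,0,0,1],[-0.001,0.099,0,0,0,0,1]]'
python3 -m creep '[[0,0,0,0,0,0,1],[0,0.001,0,0,0,0,1],[0,0.002,0,0,0,0,1],[0,0.003,0,0,0,0,1],[0,0.003,0,0,0,0,1]]'
```

```text
time_s: 29.68
tool_pos: [0.4238, 0.2461, 0.0166]
tool_rot: [-1.573, 0.003, -0.34]
wrist_force: [-0.3, -0.1, -0.6]
grip_width: 0.315
time_s: 30.1
tool_pos: [0.4253, 0.2473, 0.0162]
tool_rot: [-1.57, -0.001, -0.34]
wrist_force: [0.1, -0.8, -0.9]
grip_width: 0.32
```

```bash
python3 -m creep '[[0,0.001,0,0,0,0,1],[0,0.002,0,0,0,0,1],[0,0.0025,0,0,0,0,1],[0,0.0025,0,0,0,0,1]]'
python3 -m creep '[[0,0.0006,0,0,0,0,1],[0,0.0012,0,0,0,0,1]]'
```

```text
time_s: 30.43
tool_pos: [0.4248, 0.2471, 0.013]
tool_rot: [-1.571, 0.0, -0.34]
wrist_force: [1.0, -0.1, -0.4]
grip_width: 0.312
time_s: 30.6
tool_pos: [0.4249, 0.2472, 0.0119]
tool_rot: [-1.571, -0.0, -0.34]
wrist_force: [-1.5, -0.4, 6.7]
grip_width: 0.315
```

Contact again; release, retreat upward and check everything.

```bash
python3 -m creep '[[0,-0.0005,0,0,0,0,0.25],[0,-0.0005,0,0,0,0,0.1],[0,-0.0005,0,0,0,0,0],[0,-0.0005,0,0,0,0,-0.1],[0,-0.0005,0,0,0,0,-0.2]]';  python3 -m creep '[[0,-0.0,0,0,0,0,-0.2],[0,-0.02,0,0,0,0,-0.2],[0,-0.05,0,0,0,0,-0.2],[0,-0.08,0,0,0,0,-0.3],[0,-0.11,0,0,0,0,-0.5]]'; python3 -m creep '[[0.02,-0.02,-0.03,0,0,0,-0.5],[0.04,-0.04,-0.06,0,0,0,-0.5],[0.06,-0.06,-0.09,0,0,0,-0.5],[0.08,-0.08,-0.12,0,0,0,-0.5],[0.09,-0.1,-0.15,0,0,0,-0.5]]'
python3 -m creep '[[0,0,-0.03,0,0,0,-0.5],[0,0,-0.06,0,0,0,-0.5],[0,0,-0.06,0,0,0,-0.5],[0,0,-0.06,0,0,0,-0.5]]'
cat > fin.py <<'E'
from h import *
np.set_printoptions(precision=4,suppress=True)
ps=shots('scene','side')
T={'tray_blue':(.4802,-.2716,-.215),'tray_green':(.4661,.2698,-.3385)}
for n,t,z in(('oil_mid','tray_blue',.004),('obj_red_mid','tray_blue',.004),('stain_mid','tray_green',.004),('obj_yellow_mid','tray_green',.004),('mailer_mid','tray_blue',.004),('obj_blue_mid',None,0)):
    r=fit(ps,n,(-.5,-.2,.1),z)
    if not r: print(n,None); continue
    q=r[0]; o=''
    if t:
        x,y,a=T[t]; d=q[:2]-[x,y]; o=np.array([np.cos(a)*d[0]+np.sin(a)*d[1],-np.sin(a)*d[0]+np.cos(a)*d[1]])*1e3
    print(n,q,'in tray',o,'res',r[1].round(1),[(a[0],round(a[1]),round(a[2])) for a in r[2]])
a=cv2.resize(ps[0]['frame'][130:260,80:370],None,fx=2,fy=2);b=cv2.resize(ps[1]['frame'][110:350,130:420],None,fx=2,fy=1.4)
cv2.imwrite('pics/fin.png',np.vstack([a,b]))
E
python3 fin.py; python3 go.py .425 .247 .0125 -.34
```

```text
time_s: 31.02
tool_pos: [0.4249, 0.2472, 0.0125]
tool_rot: [-1.571, -0.0, -0.34]
wrist_force: [0.5, -0.4, -0.1]
grip_width: 0.547
time_s: 31.43
tool_pos: [0.4244, 0.2472, 0.1236]
tool_rot: [-1.571, 0.001, -0.339]
wrist_force: [0.7, 0.6, -0.4]
grip_width: 0.667
time_s: 31.85
tool_pos: [0.4605, 0.0733, 0.2236]
tool_rot: [-1.57, -0.001, -0.341]
wrist_force: [0.3, -0.3, -0.9]
grip_width: 0.745
time_s: 32.18
tool_pos: [0.4395, 0.0178, 0.2226]
tool_rot: [-1.571, -0.001, -0.343]
wrist_force: [-0.4, 0.4, 0.6]
grip_width: 0.753
oil_mid [ 0.4875 -0.2678] in tray [6.3056 5.3061] res [  1.1 -16.1 -12.5  -7.5] [(0.65, 866, 403), (0.5, 277, 253)]
obj_red_mid [ 0.4398 -0.303 ] in tray [-32.803  -39.3137] res [-0.7 -0.7 -0.6  1.1] [(0.71, 252, 262), (0.58, 101, 164)]
stain_mid [0.4513 0.2959] in tray [-22.6548  19.7108] res [  5.5 -12.9  -3.6  -7.7] [(0.47, 1431, 233), (0.83, 635, 602)]
obj_yellow_mid [0.4241 0.249 ] in tray [-32.6936 -33.5303] res [-0.1 -0.5 -0.2  0. ] [(0.64, 121, 155), (0.54, 373, 358)]
mailer_mid [ 0.5183 -0.28   -0.2   ] in tray [39.0549 -0.1062] res [ 0.1 -0.3  0.2  0.2 -0.1 -0.1 -0.7 -0.1  0.4 -0.3] [(0.88, 776, 816), (0.73, 333, 321)]
obj_blue_mid [ 0.5252 -0.0087] in tray  res [-18.   18.8 -20.5  52.8] [(0.44, 179, 219), (0.61, 1686, 236)]
t 32.88 pos [0.4397 0.0193 0.2224] yaw [-1.571  0.    -0.34 ] w 65.2 F [-0.5  0.2 -0.5]
shift [-0.0897  0.2099  0.2098] turn [ 0.    0.02 -0.  ]
```

View pics/fin.png

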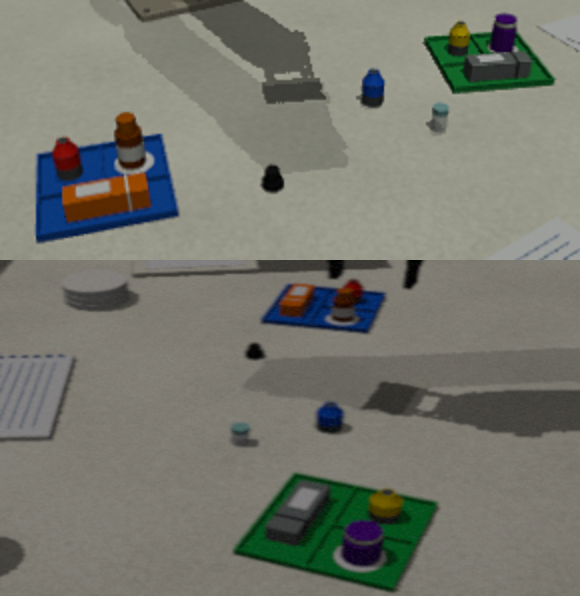

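```bash
python3 -c "
from cell import ctrl
print(ctrl.close_job(), ctrl.state()['time_s'])"
```

```text
the job is handed in; nothing more can be done
the job is handed in; nothing more can be done
```

Both kits are made up and the job is handed in at about 33 s on the robot's clock. I did the blue tray first (mailer, oil bottle, red objective), then the green tray (stain jar, yellow objective). Each item was lowered until the wrist force showed it was on the floor, then let go. The gripper ended open, about 0.22 m up and touching nothing.

**Final pictures (scene and side):** all five items are in the right compartments and upright, or flat in the mailer's case. The bottle and jar stand on their white discs. The blue-banded objective appears where it started.

**Measured positions (tray frame):**

| Item | Found at (mm) | Compartment centre (mm) |
|---|---|---|
| Mailer | (39, 0), aligned within about 0.02 rad | (38.5, 0) |
| Red objective | (−33, −39), partly hidden in the side view | (−31, −35) |
| Yellow objective | (−33, −34) | (−31, −35) |

**Checks that failed:** the final fits for the oil bottle, stain jar and blue objective gave poor residuals, because the network's outline took in something else in at least one view. I threw those numbers out. For the bottle and jar I relied on the final pictures and on the wrist pictures taken after each was placed; for the blue objective I relied on the final pictures alone.

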